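Press a bangle's stud home, unlatch the hold-down and hold it open

ROBOT

A 7-joint arm with a two-finger parallel gripper is mounted at the origin on the work surface. World frame = base frame: x ahead of the robot, y to its left, z up, the work surface at z = 0. Lengths are in m, angles in rad, forces in N, time in s.
With the tool pointing down it reaches from about 0.425 to 0.875 m from the base axis. Payload 4.7 kg.
Tool frame: the origin (TCP) lies at the very end of the fingers, on their centre line; the grasp point (between the pads) lies 19 mm behind it; z points along the fingers, y is the line along which they close (so a half turn about z gives the same grasp; the last joint's range is limited). The gripper opens to 85 mm and grips with 20 to 120 N. Pads are 22 mm wide; open, the fingers measure 114 mm over their backs; the gripper's body (76 mm by 85 mm) begins 54 mm behind the grasp point. The pads swing forward as they close: fully open they stand 13 mm farther back than shut.
Start: joints at [-1.31, 0.321, -0.07, 1.45, 0.023, 1.371, -0.057], TCP at [0.159, 0.63, 0.192] pointing down, gripper open.
Joint ranges: [-2.86, 2.86], [-0.3, 2.09], [-1.38, 1.24], [0.06, 2.45], [-1.56, 4.7], [0.09, 2.05], [-2.69, 2.69]. Speed limits (rad/s): [2.57, 2.57, 3.14, 3.14, 3.14, 3.14, 3.14].

INTERFACE

Orientations are given as a 3x3 rotation matrix whose columns are the frame's x, y, z axes.
In Python, from cell import env gives the robot as it stands.
- The arm moves only by the tool move_tool, called after "Request:" as name(argument=value, ...) on one line, values as JSON. Schema: {"type":"object","properties":{"ticks":{"type":"object","properties":{"rows":{"type":"array","items":{"type":"array","items":{"type":"number"},"minItems":5,"maxItems":5},"minItems":1,"maxItems":12}},"additionalProperties":false,"required":["rows"]},"only":{"type":"string"},"quiet":{"type":"boolean"},"lines":{"type":"string"}},"required":["ticks"],"additionalProperties":false}. ticks is an object whose key "rows" holds a list of rows, 1 to 12 of them, each of 5 numbers: dx, dy, dz in m, then a turn about the tool's z in rad, then the opening from 0.0 (shut) to 1.0 (fully open); each row shifts and turns the commanded pose from where the row before left it, along the tool's axes as they then stand; what a row does not reach is not made up. A row lasts 1/10 s, in which the tool goes at most 0.05 m and 0.15 rad, less where a joint would pass 70% of its speed; a pose out of reach is approached as far as the arm can. The fingers move at their own pace and stop on an object; the grip force is fixed at half the most. Time passes only in rows, so rows that do not move let the fingers close. The tool returns the time, the measured TCP pose, the force, the opening and the grip force at its end. only (a regular expression) keeps the lines of the reply that match it, lines (a string "A,B") keeps lines A to B, and quiet returns only ok. Input that does not fit is refused with a message, and nothing moves.
- env.sense(): the state, without advancing time (a new reading comes with each control period).
- env.capture(name): name is "scene" or "top"; returns the picture (400x640x3 uint8, red, green, blue); there is no depth.
- env.camera_model(name): a dict with "fx", "fy", "cx", "cy" (pixels), "k1" (the pictures are not rectified: a ray, as slopes to the right and down, at radius r is drawn at 1 + k1 r^2 times it, then the intrinsics apply), "xyz" and "rotation" of the camera in the world. Camera axes: x right, y up, looking along -z (the intrinsics and any distortion apply to the point x, -y, -z); pixel columns grow to the right and rows downward; lengths in m; the calibration is good to about 2 mm. A picture is of the moment at which its call begins. camera_model takes no time and is no camera call.
- env.close_job(): hands the job in; it is judged then, once.
The state is a dict: "time": time; "q": joint angles; "joint_velocities": joint speeds; "joint_torque": joint torques, N m; "position": TCP position; "orientation": TCP orientation; "wrist_force": force on the tool from outside, world axes, zero at the start; "torque": the same for the moment, N m; "width": opening from 0.0 (shut) to 1.0 (fully open); "gripper_force": force on a finger pad.
Only numpy, scipy, OpenCV 4.12 (cv2) and the standard library are available. Lean on these libraries where they do the work, as an engineer would, in place of code of your own. Each camera call takes 0.05 s, during which the arm holds its last target. There are 200 camera calls.

TASK

The little brass stud of the bangle clamped in the bench press still stands proud: swing the press's black-handled lever all the way to its stop to press the stud home, and let the lever go back to rest under its spring. Then pull the spring latch on the nose of the hold-down arm sideways until it is off the ball post, lift the arm to about 30 degrees, and finish while still holding the arm up there, so that the bangle can be taken out. Leave the other things on the table where they are.

Things in the scene. Friction and masses are not known exactly. Their poses are not given: they have to be found in the camera images.
- press: Fixed bench press for studs in bangles: grey base plate, x -120 to +140, y -140 to +75, 20 mm thick. Origin on the table. x runs along the hold-down arm from its nose (-x, towards the robot) to its hinge, y to the side the latch is pulled to, z up; 'press frame' below means this. The bangle (64 mm) lies at (20, 0) under the arm's rubber foot; the lever is on the -y side.
- lever (a joint): Sprung press lever on an upright pivot: 0 at rest, 0.9 rad at its stop. Growing values turn it clockwise seen from above: its handle swings 73 mm, from the +x side towards -x. The return spring asks 2.4 N at the handle at rest, about 8 N at the stop, and brings the lever back when let go.
- lever_grip (a point): Middle of the lever's upright round black handle: 22 mm in diameter, standing from 56 to 109 mm above the table, this point at 86 mm, 85 mm from the pivot axis. A flat steel bar (16 mm wide, top at 56 mm) runs from under it to the pivot. Press frame (67, -177) mm at rest, (-7, -177) mm at the stop. Nothing stands within 40 mm of its path at this height.
- lever_pivot (a point): Point on the lever's pivot axis, 60 mm above the table, at press-frame (30, -100) mm.
- stud (a joint): Brass stud, a 10 mm round head on a shank in the bangle's side: 0 standing 6 mm proud of the bangle, 0.006 m pressed home. It moves in +y, pushed by the press's plunger only: the plunger closes on it in the last two thirds of the lever's swing and seats it just as the lever meets its stop. It then stays home.
- holddown: Hold-down arm, aluminium, 0.45 kg, 30 mm wide, 200 mm from hinge to ball post, lying level at 67 to 81 mm height while shut. Origin on its hinge axis, press frame (115, 0, 74) mm; axes as the press while shut. Turning positive about its y axis raises its nose, up to a back stop at 0.95 rad; left alone it falls shut. Its round nose (47 mm) is a cup over the ball post and carries the latch.
- latch (a joint): Sprung latch slide across the arm's nose: 0 shut, its bolt under the ball so that the arm cannot rise; 0.014 m fully drawn to +y. The bolt is clear of the ball from about 0.006 on. The spring pulls it shut with 3 N at 0 and about 10 N fully drawn. It rides on the arm and rises with it.
- latch_tab (a point): Grip point in the latch's upright steel thumb tab: 10 mm thick along y, 22 mm wide along x, standing clear from 89 to 125 mm above the table while shut; this point at 108 mm, press frame (-85, 4) mm. Pinched across its thickness it can be pulled to +y and the arm lifted by it; the pinch line is parallel to the hinge, so the tab can turn between the fingers as the arm rises.
- ball_post (a point): Top of the fixed steel ball post (ball 28 mm) under the arm's nose, 71 mm above the table, at press-frame (-85, 0) mm.
- bangle: Loose brass bangle, 66 mm across and 12 mm high, lying beside the press. Bystander. Origin at the centre of its underside.
- dish: White dish of studs, 80 mm across and 20 mm high, beside the press. Bystander. Origin at the centre of its underside.
- screwdriver: Screwdriver, 190 mm long, lying behind the press. Bystander. Origin at the middle of its underside.
- loupe: Loupe, a black cylinder 32 mm across and 22 mm high with a steel cover beside it, at the press's right. Bystander. Origin under the cylinder.
- caliper: Digital caliper, 230 mm long and 14 mm high, lying in front of the press. Bystander. Origin under its bar.
- bottle: White bottle, 60 mm across and 150 mm high, to the right. Bystander. Origin at the centre of its underside.
- carton: Open cardboard carton, 130 x 170 x 110 mm, to the left. Bystander. Origin at the centre of its underside.

How it is judged:
On the way, in this order (a step that is already met when the one before it is completed fails the run):
1. the lever is swung to its stop and the stud is pressed home, the hold-down still shut (value of joint lever above 0.82 rad and value of joint stud above 0.0048 m and angle between holddown's own z axis and vertical below 0.05 rad), for 0.1 s.
2. the lever is back at rest (value of joint lever below 0.1 rad), for 0.1 s.
3. the latch is drawn sideways off the ball post, the arm still down on it (value of joint latch above 0.0065 m and angle between holddown's own z axis and vertical below 0.08 rad), for 0.1 s.
At the end, for the whole second after the job is handed in: The stud is pressed home (less than 1.2 mm short), the lever is back within 0.1 rad of rest, and the fingers themselves still hold the hold-down arm (the latch on it counts as part of it) still, raised 0.38 to 0.75 rad (22 to 43 degrees), with nothing else propping it up (value of joint lever below 0.1 rad and value of joint stud above 0.0048 m and angle between holddown's own z axis and vertical between 0.38 and 0.75 rad and angular speed of holddown below 0.1 rad/s and contact force between the fingers and holddown above 1 N and contact force between each of bangle, dish, screwdriver, loupe, caliper, bottle, carton and holddown below 0.05 N); the arm keeps its last pose, push and grip.
It fails at once if one of the other things on the table is disturbed (moved more than 30 mm) (distance of any of bangle, dish, screwdriver, loupe, caliper, bottle, carton from where it was at the start of the episode above 0.03 m).
It also fails if it takes over 48 s, if anything falls off the work surface, if the arm or the gripper's body presses on something with over 40 N, if the wrist force passes 120 N, or if a joint passes its speed limit or range.

## Working session

There is one attempt and no reset: what is moved stays moved. The work goes in short steps, Python scripts to look and compute and a tool call to move; the robot and the scene stay as the last step left them, time stands still between calls to the robot, and variables do not carry over. Pictures are saved under pics/ and viewed, at most 10 in all, crops included, and the job is handed in when it is done.

```bash
mkdir -p pics; ls
```

Run:
```python
from cell import env
import cv2
for n in("scene","top"):
    cv2.imwrite(f"pics/{n}0.png",env.capture(n)[:,:,::-1]); print(env.camera_model(n))
s=env.sense(); print(s["time"],s["position"],s["orientation"],s["wrist_force"])
```

```text
cell.py
pics
{'fx': 381.94597330298296, 'fy': 381.94597330298296, 'cx': 319.15509020248425, 'cy': 204.32070027025276, 'k1': 0.024474207955541696, 'xyz': array([1.09424116, 0.69916557, 0.94859757]), 'rotation': array([[-7.95165063e-01, -4.32934104e-01,  4.24594612e-01],
       [ 6.06392648e-01, -5.68507275e-01,  5.55956324e-01],
       [ 6.92672855e-04,  6.99548096e-01,  7.14585181e-01]])}
{'fx': 399.16690630254374, 'fy': 399.16690630254374, 'cx': 317.0298141259111, 'cy': 199.02514748330373, 'k1': 0.011323546155458233, 'xyz': array([0.42750237, 0.03020441, 1.28643374]), 'rotation': array([[ 0.0027582 ,  0.99195141, -0.12658903],
       [-0.99995941,  0.00382174,  0.00815944],
       [ 0.00857756,  0.12656139,  0.99192169]])}
0.1 [0.15871464 0.62974111 0.19053011] [[-9.69700297e-01  2.44297389e-01 -3.46822567e-04]
 [ 2.44297620e-01  9.69698759e-01 -1.72892617e-03]
 [-8.60587380e-05 -1.76126815e-03 -9.99998445e-01]] [-0.93768111  0.72329181 -0.04226069]
```

View pics/top0.png

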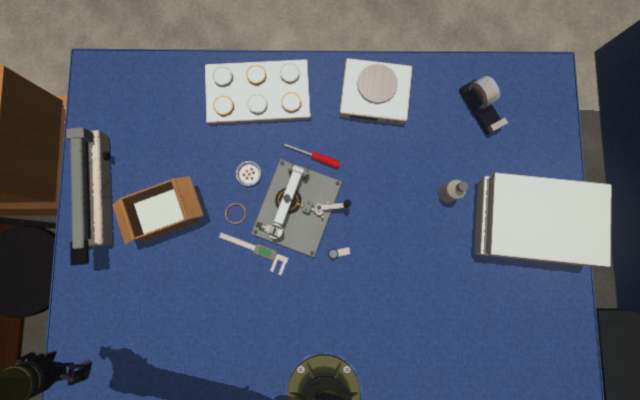

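View pics/scene0.png

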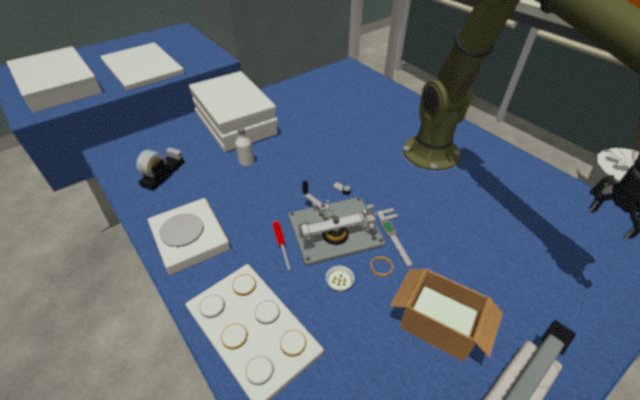

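The top view shows the press around (298,208): the black lever handle at about (347,204), the latch at about (271,230). I'll enlarge both views.

Run:
```python
import cv2
a=cv2.imread("pics/top0.png")[150:265,240:360]; cv2.imwrite("pics/tc.png",cv2.resize(a,None,fx=5,fy=5,interpolation=cv2.INTER_CUBIC))
a=cv2.imread("pics/scene0.png")[170:270,280:410]; cv2.imwrite("pics/sc.png",cv2.resize(a,None,fx=6,fy=6,interpolation=cv2.INTER_CUBIC))
```

```text
(no output)
```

View pics/tc.png

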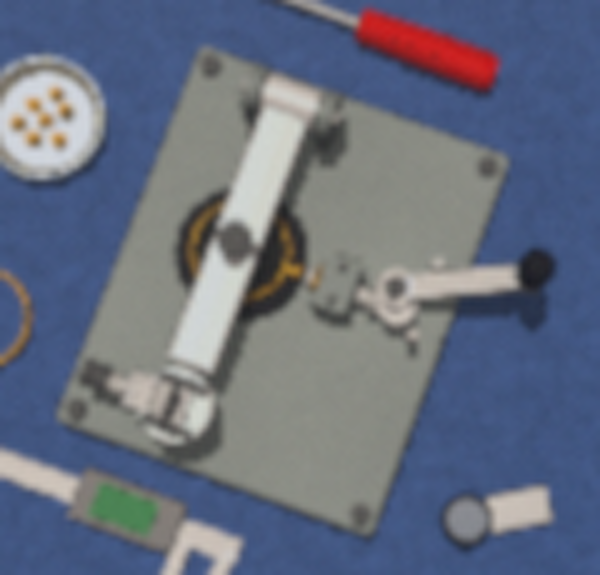

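View pics/sc.png

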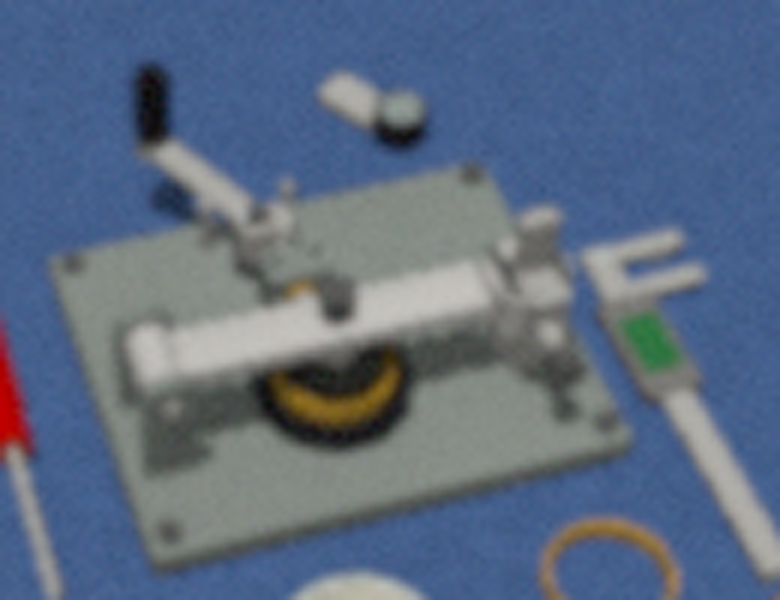

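Top crop: plate corners at (203,46), (508,157), (58,420), (372,537), handle top at (537,265). Scene crop: corners at (50,262), (155,558), (630,432), (485,165), handle top at (152,68). I'll fit the press pose from these.

Create h.py:
```python
from cell import env
import numpy as np
from scipy.optimize import least_squares
def proj(n,P):
    m=env.camera_model(n); p=(np.atleast_2d(P)-m["xyz"])@m["rotation"]
    u=p[:,:2]*[1,-1]/-p[:,2:]; u=u*(1+m["k1"]*(u**2).sum(1,keepdims=True))
    return u*[m["fx"],m["fy"]]+[m["cx"],m["cy"]]
def world(v,P):
    P=np.atleast_2d(P); c,s=np.cos(v[2]),np.sin(v[2])
    return np.c_[v[0]+c*P[:,0]-s*P[:,1],v[1]+s*P[:,0]+c*P[:,1],P[:,2]]
```

Run:
```python
from h import *
K=np.array([[140,75,20],[140,-140,20],[-120,75,20],[-120,-140,20],[67,-177,109]])/1000
T=np.array([[203,46],[508,157],[58,420],[372,537],[537,265]])/5+[239.6,149.6]
S=np.array([[155,558],[50,262],[630,432],[485,165],[152,68]])/6+[279.6,169.6]
f=lambda v:np.r_[proj("top",world(v,K))-T,proj("scene",world(v,K))-S].ravel()
for loss in("linear","soft_l1"):
    r=least_squares(f,[.6,.1,-.3],loss=loss,f_scale=.5); v=r.x; print(v); print(f(v).reshape(-1,2).round(1).tolist())
np.save("v.npy",v)
P=np.array([[67,-177,86],[-7,-177,86],[30,-100,60],[-85,4,108],[115,0,74]])/1000
print(world(v,P).round(4))
q=proj("top",world(v,np.array([[-85,4,125],[-85,0,81]])/1000)); print((q-[239.6,149.6])*5, (proj("scene",world(v,[[-.085,.004,.125]]))-[279.6,169.6])*6)
# bystanders positions on table
def ray(px,z):
    return least_squares(lambda a:(proj("top",[[a[0],a[1],z]])-px).ravel(),[.6,0]).x
for n,c,z in(("cal jaws",(215,555),.014),("cal body",(130,508),.014),("loupe",(467,520),.022),("sd",(430,50),.02),("bottle top",(1100,180),.15)):
    print(n,ray(np.array(c)/5+[239.6,149.6],z).round(3))
```

```text
[ 0.56486526  0.12002202 -0.34789995]
[[-1.1, -0.6], [0.5, -0.3], [-1.3, 0.2], [-0.2, 0.4], [0.2, -0.0], [-0.5, -0.1], [-0.7, -1.3], [1.0, 0.4], [-0.5, -1.4], [-0.3, -0.3]]
[ 0.564479    0.12038997 -0.34688831]
[[-1.2, -0.5], [0.3, -0.2], [-1.4, 0.4], [-0.2, 0.5], [0.1, 0.0], [-0.3, -0.1], [-0.5, -1.2], [1.2, 0.4], [-0.4, -1.4], [-0.2, -0.3]]
[[ 0.5673 -0.0688  0.086 ]
 [ 0.4977 -0.0437  0.086 ]
 [ 0.5587  0.0161  0.06  ]
 [ 0.4859  0.153   0.108 ]
 [ 0.6726  0.0813  0.074 ]]
[[158.5775803  399.79314009]
 [172.46751151 405.77870127]] [[540.24019572 212.91631578]]
cal jaws [0.394 0.128]
cal body [0.423 0.182]
loupe [ 0.416 -0.031]
sd [ 0.718 -0.008]
bottle top [ 0.613 -0.391]
```

Add to h.py:
```python
def where():
    v=np.load("v.npy"); s=env.sense(); c,n=np.cos(v[2]),np.sin(v[2]); R=np.array([[c,n,0],[-n,c,0],[0,0,1]])
    print("t",round(s["time"],2),"press mm",(R@(s["position"]-[v[0],v[1],0])*1000).round(1),"F press",(R@s["wrist_force"]).round(1),"w",round(s["width"],3),"gf",round(s["gripper_force"],1),"\n",(R@s["orientation"]).round(3).tolist(),s["q"])
if __name__=="__main__": where()
```

```text
(no output)
```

Request:
move_tool(ticks={"rows":[[0,0,-0.04,0.1,0],[-0.036,-0.029,0,0,0],[-0.036,-0.029,0,0,0],[-0.036,-0.029,0,0,0],[-0.036,-0.029,0,0,0],[-0.036,-0.029,0,0,0],[-0.036,-0.029,0,0,0],[-0.036,-0.029,0,0,0],[-0.036,-0.029,0,0,0],[-0.036,-0.029,0,0,0],[-0.036,-0.029,0,0,0]]})

```text
time: 1.2
position: [0.3993, 0.2333, 0.2313]
orientation: [[-0.941, 0.34, -0.0], [0.34, 0.941, 0.0], [0.0, 0.0, -1.0]]
wrist_force: [1.1, 0.9, 0.4]
width: -0.002
gripper_force: 0.0
```

```bash
python3 h.py
```

```text
t 1.2 press mm [-193.7   50.   231.3] F press [0.7 1.2 0.4] w -0.002 gf 0.0 
 [[-1.0, -0.0, -0.0], [-0.0, 1.0, 0.0], [0.0, 0.0, -1.0]] [-0.89988806 -0.11147061  0.29058329  1.84022486  0.0320367   1.40829221
  0.60791079]
```

Request:
move_tool(ticks={"rows":[[-0.037,-0.029,0,0,0],[-0.037,-0.029,0,0,0],[-0.037,-0.029,0,0,0],[-0.037,-0.029,0,0,0],[-0.037,-0.029,0,0,0],[-0.037,-0.029,0,0,0],[-0.037,-0.029,0,0,0],[-0.037,-0.029,0,0,0],[0,0,0.04,0,0],[0,0,0,0,0],[0,0,0,0,0]]})

```text
time: 2.3
position: [0.5976, -0.0825, 0.1909]
orientation: [[-0.941, 0.339, -0.003], [0.339, 0.941, 0.001], [0.003, -0.0, -1.0]]
wrist_force: [0.3, -0.0, 0.8]
width: -0.0
gripper_force: 0.0
```

```bash
python3 h.py
```

```text
t 2.3 press mm [ 100.1 -179.6  190.9] F press [0.3 0.1 0.8] w -0.0 gf 0.0 
 [[-1.0, -0.001, -0.003], [-0.001, 1.0, -0.0], [0.003, -0.0, -1.0]] [-0.48700659  0.25958322  0.69697672  1.59462115 -0.16971683  1.35185683
  1.45589328]
```

Request:
move_tool(ticks={"rows":[[-0.005,0,0.04,0,0],[0,0,0.04,0,0],[0,0,0.039,0,0],[0,0,0,0,0],[0.015,-0.002,0,0,0],[0.01,0,0,0,0],[0.01,0,0,0,0],[0.01,0,0,0,0],[0.01,0,0,0,0]]})

```text
time: 3.2
position: [0.5506, -0.0678, 0.0735]
orientation: [[-0.941, 0.339, 0.002], [0.339, 0.941, 0.001], [-0.001, 0.001, -1.0]]
wrist_force: [0.2, 0.0, 0.2]
width: 0.0
gripper_force: 0.0
```

```bash
python3 h.py
```

```text
t 3.2 press mm [  50.9 -181.8   73.5] F press [0.2 0.1 0.2] w 0.0 gf 0.0 
 [[-1.0, -0.001, 0.001], [-0.001, 1.0, 0.001], [-0.001, 0.001, -1.0]] [-0.52572175  0.24238428  0.68321434  1.85644954 -0.17179581  1.10018654
  1.44578867]
```

Run:
```python
from cell import env
import cv2,numpy as np
a=env.capture("top")[150:265,240:360,::-1]; b=env.capture("scene")[140:255,265:385,::-1]
cv2.imwrite("pics/p1.png",cv2.resize(np.hstack([a,b]),(800,383),interpolation=cv2.INTER_CUBIC))
```

```text
(no output)
```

View pics/p1.png

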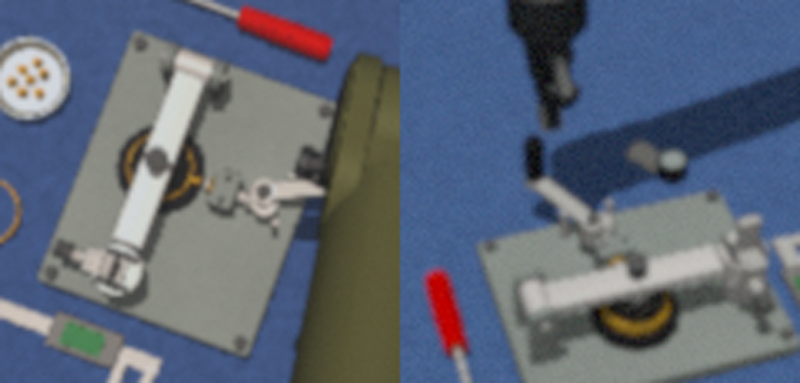

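The fist tip shows at about (310,176) in the scene picture, the handle still at rest at (305,182–195). I'll check this against the projection.

Run:
```python
from h import *
v=np.load("v.npy"); s=env.sense(); p=s["position"]
print(proj("scene",[p,p+[0,0,.04]]),proj("top",[p]), proj("scene",world(v,np.array([[67,-177,109],[67,-177,56],[29,-183,109]])/1000)))
def ray(px,z): return least_squares(lambda a:(proj("scene",[[a[0],a[1],z]])-px).ravel(),[.6,0]).x
import cv2
a=env.capture("scene")[130:210,270:350,::-1]; cv2.imwrite("pics/p2.png",cv2.resize(a,None,fx=7,fy=7,interpolation=cv2.INTER_CUBIC))
```

```text
[[309.49195762 186.74743185]
 [309.27958837 177.8263033 ]] [[345.70270514 209.75777582]] [[304.70735776 180.67848117]
 [305.12212903 192.36556935]
 [315.26699954 177.20682899]]
```

View pics/p2.png

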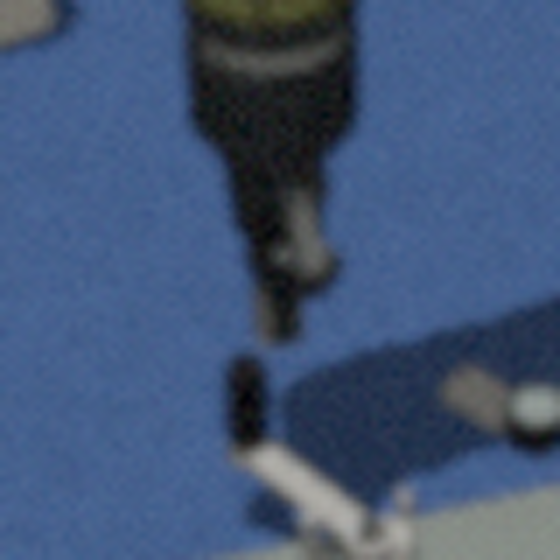

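Run:
```python
from h import *
v=np.load("v.npy"); s=env.sense(); p=s["position"]; print(s["width"],s["time"])
Y=np.array([-np.sin(v[2]),np.cos(v[2]),0]);X=np.array([Y[1],-Y[0],0])
for a in(.05,.025,0):
  for d in(0,.013,.03,.05): print(a,d,proj("scene",[p+a*Y+[0,0,d],p-a*Y+[0,0,d]]).round(1).tolist())
for z in(.0735,.09,.11,.13):
    w=least_squares(lambda q:(proj("scene",[[q[0],q[1],z]])-[310.3,178.5]).ravel(),p[:2]).x-p[:2]
    print(z,"tip offset in press",w@X[:2],w@Y[:2])
```

```text
-0.002656221904204633 3.35
0.05 0 [[313.6, 196.7], [305.1, 177.3]]
0.05 0.013 [[313.5, 193.9], [305.0, 174.5]]
0.05 0.03 [[313.5, 190.1], [304.9, 170.7]]
0.05 0.05 [[313.4, 185.5], [304.8, 166.1]]
0.025 0 [[311.4, 191.7], [307.2, 182.0]]
0.025 0.013 [[311.3, 188.8], [307.1, 179.1]]
0.025 0.03 [[311.2, 185.0], [307.0, 175.4]]
0.025 0.05 [[311.2, 180.5], [306.8, 170.8]]
0 0 [[309.2, 186.8], [309.2, 186.8]]
0 0.013 [[309.2, 183.9], [309.2, 183.9]]
0 0.03 [[309.1, 180.1], [309.1, 180.1]]
0 0.05 [[309.0, 175.6], [309.0, 175.6]]
0.0735 tip offset in press -0.01507735129664129 -0.03830421468235075
0.09 tip offset in press -0.010066988521773085 -0.02049579252120288
0.11 tip offset in press -0.003993821521895474 0.0010901737348389538
0.13 tip offset in press 0.002079345477993835 0.022676139990878804
```

Run:
```python
from h import *
import cv2
p=np.array([.1587,.6297,.1905]);y=np.array([.244,.97,0])
for a,d in((0,0),(.05,0),(-.05,0),(.05,.013),(-.05,.013),(.05,.04),(-.05,.04)):
    print(a,d,proj("scene",[p+a*y+[0,0,d]]).round(1),proj("top",[p+a*y+[0,0,d]]).round(1))
a=cv2.imread("pics/scene0.png")[140:260,560:640];b=cv2.imread("pics/top0.png")[330:400,0:120]
a=cv2.resize(a,None,fx=4,fy=4,interpolation=cv2.INTER_CUBIC);b=cv2.resize(b,None,fx=4,fy=4,interpolation=cv2.INTER_CUBIC)
c=np.zeros((480,800,3),np.uint8);c[:,:320]=a;c[:280,320:]=b;cv2.imwrite("pics/p3.png",c)
```

```text
0 0 [[596.6 238.3]] [[ 83.6 353.4]]
0.05 0 [[614.7 253. ]] [[ 65.2 348.6]]
-0.05 0 [[579.9 224.6]] [[102.  358.2]]
0.05 0.013 [[617.7 249.7]] [[ 62.1 349.8]]
-0.05 0.013 [[582.3 221.3]] [[ 99.4 359.5]]
0.05 0.04 [[624.1 242.7]] [[ 55.3 352.5]]
-0.05 0.04 [[587.6 214.2]] [[ 93.6 362.5]]
```

View pics/p3.png

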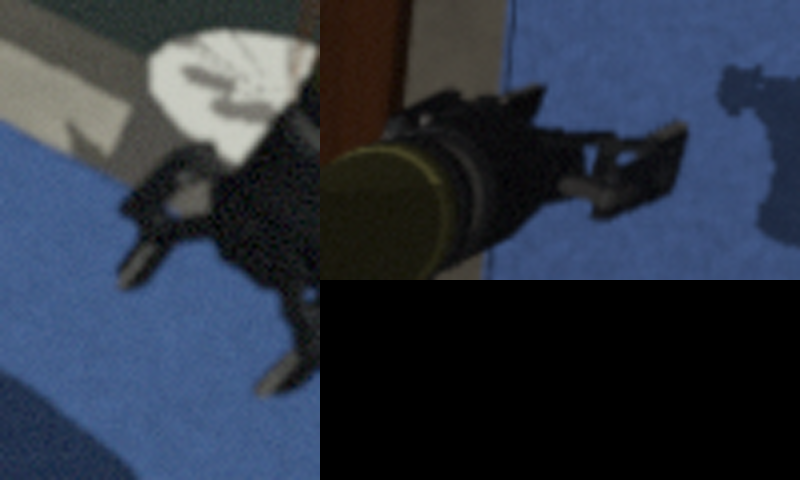

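The fingertips show about 35 mm above the reported TCP, both here and at the start: tips at (590,211) and (626,238), against (580,225) and (615,253) projected. So the true tip lies about 35 mm short of the reported pose. I'll back off, go lower beside the handle and check.

Request:
move_tool(ticks={"rows":[[-0.03,0,-0.01,0,0],[-0.026,0,0,0,0],[0,0,0.02,0,0],[0,0,0.025,0,0],[0,0,0,0,0],[0,0,0,0,0]]})

```text
time: 3.95
position: [0.6032, -0.0877, 0.0375]
orientation: [[-0.94, 0.34, -0.001], [0.34, 0.94, -0.0], [0.001, -0.001, -1.0]]
wrist_force: [0.6, 0.1, 0.4]
width: 0.001
gripper_force: 0.0
```

```bash
python3 h.py
```

Run:
```python
from h import *
import cv2
p=env.sense()["position"]; print((proj("scene",[p,p+[0,0,.035]])-[270,140])*7)
a=env.capture("scene")[140:220,270:350,::-1]; cv2.imwrite("pics/p4.png",cv2.resize(a,None,fx=7,fy=7,interpolation=cv2.INTER_CUBIC))
```

```text
t 3.95 press mm [ 107.2 -182.5   37.5] F press [0.5 0.3 0.4] w 0.001 gf 0.0 
 [[-1.0, 0.0, -0.001], [0.0, 1.0, -0.001], [0.001, -0.001, -1.0]] [-0.43479526  0.41285398  0.65945679  1.7489703  -0.28219948  1.07715418
  1.54327152]
[[163.97294497 403.81397907]
 [160.47695275 351.42940405]]
```

View pics/p4.png

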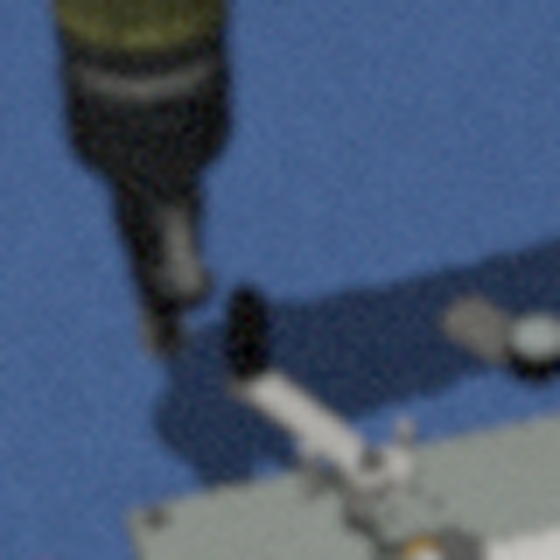

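The tip is at (165,352), just where a 35 mm offset puts it (true height about 72 mm), beside the handle at (248,330). Now I push.

Request:
move_tool(ticks={"rows":[[0.015,0,0,0,0],[0.013,0,0,0,0],[0.013,0,0,0,0],[0.012,0,0,0,0],[0.012,0,0,0,0],[0.01,0,0,0,0],[0,0,0,0,0]]})

```text
time: 4.7
position: [0.5357, -0.0646, 0.0403]
orientation: [[-0.94, 0.341, 0.008], [0.341, 0.94, -0.002], [-0.008, 0.001, -1.0]]
wrist_force: [4.9, -5.3, -2.5]
width: -0.002
gripper_force: 3.1
```

```bash
python3 h.py
```

```text
t 4.7 press mm [  35.8 -183.8   40.3] F press [ 6.4 -3.3 -2.5] w -0.002 gf 3.1 
 [[-1.0, 0.001, 0.008], [0.001, 1.0, 0.001], [-0.008, 0.001, -1.0]] [-0.54098719  0.24566193  0.68697458  1.92909206 -0.18048086  1.01987306
  1.44785334]
```

Request:
move_tool(ticks={"rows":[[0.01,0,0,0,0],[0.005,0,0,0,0],[0,0,0,0,0]]})

```text
time: 5.0
position: [0.5236, -0.0577, 0.0404]
orientation: [[-0.94, 0.34, 0.011], [0.34, 0.94, -0.001], [-0.011, 0.003, -1.0]]
wrist_force: [9.0, -2.6, -4.0]
width: -0.001
gripper_force: 4.1
```

```bash
python3 h.py
```

```text
t 5.0 press mm [  22.1 -181.4   40.4] F press [ 9.3  0.6 -4. ] w -0.001 gf 4.1 
 [[-1.0, 0.0, 0.011], [0.0, 1.0, 0.003], [-0.011, 0.003, -1.0]] [-0.56181962  0.21156957  0.6877051   1.96175812 -0.15884743  1.00987542
  1.42214159]
```

Request:
move_tool(ticks={"rows":[[0.006,0,0,0,0],[0.004,0,0,0,0],[0,0,0,0,0]]})

```text
time: 5.3
position: [0.5188, -0.0545, 0.0412]
orientation: [[-0.94, 0.34, 0.02], [0.34, 0.94, -0.002], [-0.02, 0.005, -1.0]]
wrist_force: [18.3, -2.0, -10.3]
width: -0.001
gripper_force: 8.7
```

```bash
python3 h.py
```

```text
t 5.3 press mm [  16.5 -180.1   41.2] F press [ 17.9   4.4 -10.3] w -0.001 gf 8.7 
 [[-1.0, 0.0, 0.02], [0.0, 1.0, 0.005], [-0.02, 0.005, -1.0]] [-0.57494379  0.1885834   0.68824896  1.98170512 -0.14249427  0.99759721
  1.40344597]
```

Request:
move_tool(ticks={"rows":[[0.006,0,0,0,0],[0.004,0,0,0,0],[0,0,0,0,0]]})

```text
time: 5.6
position: [0.5184, -0.0553, 0.0431]
orientation: [[-0.939, 0.342, 0.039], [0.342, 0.94, -0.009], [-0.04, 0.005, -0.999]]
wrist_force: [39.1, -10.6, -26.0]
width: -0.002
gripper_force: 19.6
```

```bash
python3 h.py
```

```text
t 5.6 press mm [  16.4 -180.9   43.1] F press [ 40.3   3.3 -26. ] w -0.002 gf 19.6 
 [[-0.999, 0.002, 0.04], [0.002, 1.0, 0.005], [-0.04, 0.005, -0.999]] [-0.58642666  0.16586767  0.69081988  1.99902283 -0.12150642  0.97743187
  1.38355988]
```

At the stop: 40 N with no further motion. I'll retreat so the lever follows back, then rise.

Request:
move_tool(ticks={"rows":[[0,0,0,0,0],[-0.015,0,0,0,0],[-0.015,0,0,0,0],[-0.015,0,0,0,0],[-0.015,0,0,0,0],[-0.015,0,0,0,0],[-0.02,0,0,0,0],[-0.02,0,0,0,0],[0,0,-0.04,0,0],[0,0,-0.04,0,0],[0,0,-0.04,0,0.5],[0,0,0,0,0.5]]})

```text
time: 6.8
position: [0.6127, -0.0905, 0.1657]
orientation: [[-0.94, 0.34, 0.013], [0.34, 0.94, 0.0], [-0.012, 0.005, -1.0]]
wrist_force: [1.5, -0.7, 0.1]
width: 0.329
gripper_force: 0.0
```

```bash
python3 h.py
```

```text
t 6.8 press mm [ 117.1 -181.9  165.7] F press [ 1.6 -0.1  0.1] w 0.329 gf 0.0 
 [[-1.0, 0.0, 0.012], [0.0, 1.0, 0.005], [-0.012, 0.005, -1.0]] [-0.47607458  0.30364656  0.71166708  1.60452225 -0.20720738  1.29652974
  1.49044349]
```

Request:
move_tool(ticks={"rows":[[0.025,0.025,0,0,0.5],[0.025,0.025,0,0,0.5],[0.025,0.025,0,0,0.5],[0.025,0.025,0,0,0.5],[0.025,0.025,0,0,0.5],[0.025,0.025,0,0,0.5],[0.025,0.025,0,0,0.5],[0.02,0.01,0,0,0.5],[0,0,0,0,0.5],[0,0,0,0,0.5]]})

```text
time: 7.8
position: [0.488, 0.151, 0.1583]
orientation: [[-0.941, 0.339, 0.002], [0.339, 0.941, 0.001], [-0.001, 0.001, -1.0]]
wrist_force: [0.6, -0.1, 0.3]
width: 0.499
gripper_force: 0.0
```

```bash
python3 h.py
```

Run:
```python
from h import *
import cv2
a=env.capture("scene")[140:240,280:400,::-1];b=env.capture("top")[150:250,240:360,::-1]; cv2.imwrite("pics/p5.png",cv2.resize(np.hstack([a,b]),(800,333),interpolation=cv2.INTER_CUBIC))
```

```text
t 7.8 press mm [-82.4   2.8 158.3] F press [0.5 0.1 0.3] w 0.499 gf 0.0 
 [[-1.0, -0.001, 0.001], [-0.001, 1.0, 0.001], [-0.001, 0.001, -1.0]] [-0.87648778  0.03479732  0.53991283  1.85636816 -0.01906462  1.25367701
  0.89381274]
```

View pics/p5.png

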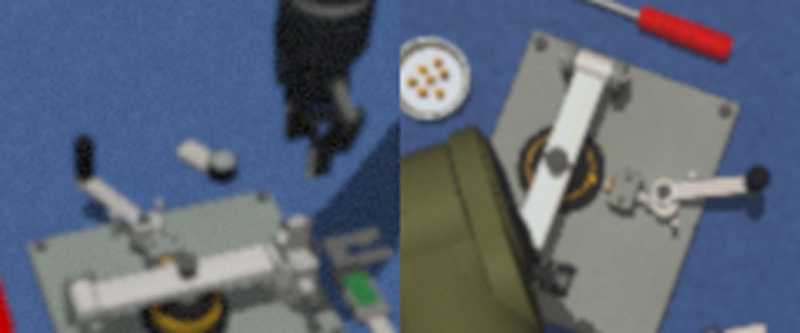

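The lever is back at rest (handle at (84,155) in the left panel, (757,178) in the right), and the fingers are above the latch tab. I'll descend and pinch.

Request:
move_tool(ticks={"rows":[[0.003,0.001,0.035,0,0.5],[0,0,0.035,0,0.5],[0,0,0.026,0,0.5],[0,0,0,0,0.5],[0,0,0,0,0.5]]})

```text
time: 8.4
position: [0.4858, 0.1519, 0.062]
orientation: [[-0.94, 0.342, 0.0], [0.342, 0.94, -0.001], [-0.0, -0.001, -1.0]]
wrist_force: [1.1, -0.9, -0.0]
width: 0.497
gripper_force: 0.0
```

```bash
python3 h.py
```

```text
t 8.4 press mm [-84.7   2.9  62. ] F press [ 1.4 -0.5 -0. ] w 0.497 gf 0.0 
 [[-1.0, 0.002, 0.0], [0.002, 1.0, -0.001], [-0.0, -0.001, -1.0]] [-0.85988989  0.13560902  0.54150826  1.96913339 -0.07927936  1.05734611
  0.93850422]
```

Request:
move_tool(ticks={"rows":[[0,0,0,0,0],[0,0,0,0,0],[0,0,0,0,0],[0,0,0,0,0],[0,0,0,0,0],[0,0,0,0,0]]})

```text
time: 9.0
position: [0.4866, 0.1539, 0.0633]
orientation: [[-0.94, 0.34, 0.003], [0.34, 0.94, 0.002], [-0.002, 0.003, -1.0]]
wrist_force: [0.7, 0.7, 7.5]
width: 0.106
gripper_force: 60.6
```

```bash
python3 h.py
```

```text
t 9.0 press mm [-84.6   5.1  63.3] F press [0.4 0.9 7.5] w 0.106 gf 60.6 
 [[-1.0, -0.0, 0.002], [-0.0, 1.0, 0.003], [-0.002, 0.003, -1.0]] [-0.8611638   0.13372645  0.54044121  1.96808044 -0.07988129  1.05635727
  0.9385229 ]
```

Request:
move_tool(ticks={"rows":[[0,0.004,0,0,0],[0,0.004,0,0,0],[0,0.004,0,0,0],[0,0,0,0,0],[0,0,0,0,0],[0,0,0,0,0]]})

```text
time: 9.6
position: [0.4894, 0.162, 0.0632]
orientation: [[-0.94, 0.341, -0.0], [0.341, 0.94, -0.002], [-0.0, -0.002, -1.0]]
wrist_force: [-4.0, -6.3, 12.5]
width: 0.102
gripper_force: 61.6
```

```bash
python3 h.py
```

```text
t 9.6 press mm [-84.7  13.6  63.2] F press [-1.6 -7.3 12.5] w 0.102 gf 61.6 
 [[-1.0, 0.001, 0.0], [0.001, 1.0, -0.002], [-0.0, -0.002, -1.0]] [-0.86747675  0.14997095  0.53573404  1.95201686 -0.08541952  1.06292845
  0.92762835]
```

Request:
move_tool(ticks={"rows":[[0,0.002,0,0,0],[0,0,0,0,0],[-0.003,0,-0.013,0,0],[-0.004,0,-0.013,0,0],[0,0,0,0,0],[0,0,0,0,0]]})

```text
time: 10.2
position: [0.4946, 0.1592, 0.0859]
orientation: [[-0.94, 0.342, -0.004], [0.342, 0.94, -0.006], [0.002, -0.007, -1.0]]
wrist_force: [-0.0, -6.5, -5.3]
width: 0.103
gripper_force: 58.5
```

```bash
python3 h.py
```

```text
t 10.2 press mm [-78.9  12.7  85.9] F press [ 2.2 -6.2 -5.3] w 0.103 gf 58.5 
 [[-1.0, 0.003, -0.002], [0.003, 1.0, -0.007], [0.002, -0.007, -1.0]] [-0.86647873  0.13634474  0.54104707  1.91556323 -0.07347641  1.1161565
  0.92444177]
```

Request:
move_tool(ticks={"rows":[[-0.005,0,-0.012,0,0],[-0.005,0,-0.012,0,0],[-0.007,0,-0.011,0,0],[-0.007,0,-0.011,0,0],[-0.008,0,-0.011,0,0],[-0.008,0,-0.011,0,0],[0,0,0,0,0],[0,0,0,0,0],[0,0,0,0,0]]})

```text
time: 11.1
position: [0.5312, 0.1461, 0.1536]
orientation: [[-0.94, 0.342, -0.007], [0.342, 0.94, -0.006], [0.005, -0.008, -1.0]]
wrist_force: [-4.2, -7.0, -2.6]
width: 0.102
gripper_force: 58.8
```

```bash
python3 h.py
```

Run:
```python
from h import *
import cv2
a=env.capture("scene")[140:240,280:400,::-1];b=env.capture("top")[150:250,240:360,::-1]; cv2.imwrite("pics/p6.png",cv2.resize(np.hstack([a,b]),(800,333),interpolation=cv2.INTER_CUBIC))
```

```text
t 11.1 press mm [-40.1  12.9 153.6] F press [-1.6 -8.  -2.6] w 0.102 gf 58.8 
 [[-1.0, 0.002, -0.005], [0.002, 1.0, -0.008], [0.005, -0.008, -1.0]] [-0.83256857  0.14811735  0.56642915  1.76306001 -0.07951536  1.2624474
  0.97515961]
```

View pics/p6.png

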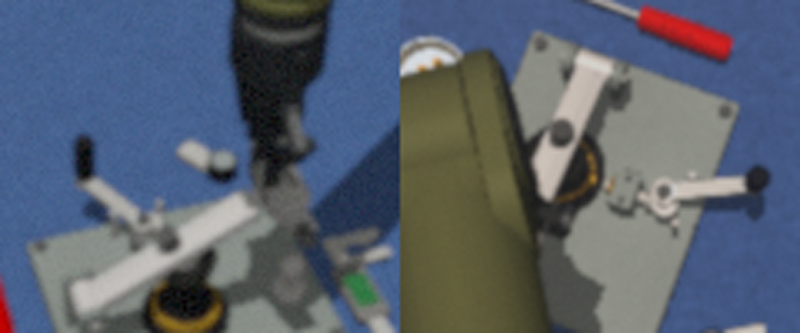

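The arm is raised about 28°: the nose is held in the fingers at (280,190) in the left panel, the ball post at (290,270) is clear, and the lever is at rest. Settle and hand in.

Request:
move_tool(ticks={"rows":[[0,0,0,0,0],[0,0,0,0,0],[0,0,0,0,0],[0,0,0,0,0],[0,0,0,0,0]]})

```text
time: 11.7
position: [0.5312, 0.1461, 0.1536]
orientation: [[-0.94, 0.342, -0.007], [0.342, 0.94, -0.006], [0.005, -0.008, -1.0]]
wrist_force: [-3.3, -6.9, -3.1]
width: 0.098
gripper_force: 58.8
```

```bash
python3 h.py; python3 -c "
from cell import env
print(env.close_job())"
```

```text
t 11.7 press mm [-40.1  12.9 153.6] F press [-0.8 -7.6 -3.1] w 0.098 gf 58.8 
 [[-1.0, 0.002, -0.005], [0.002, 1.0, -0.008], [0.005, -0.008, -1.0]] [-0.83266928  0.14807192  0.56645946  1.76313448 -0.07941877  1.26229853
  0.97509106]
the job is handed in; nothing more can be done
None
```

I handed the job in at 11.7 s with the hold-down arm held up at about 0.5 rad (28°) by its latch tab; the lever was pushed to its stop and sprang back to rest, but I inferred that the stud is home from the lever reaching its stop, and the hand-in printed no verdict.

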